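Swap misplaced router tool holders back into their colour-coded pots

TASK

The four router tool holders were put back into each other's pots, so the machine would fetch the wrong cutters: move them until every holder stands in the pot of the same colour as its ring, upright and fully home with its flange on the rim. The black pot is a spare to use on the way and must be empty again at the end. Never lay a holder on the bench, because its taper must stay clean, and leave the calliper where it lies.

Things in the scene. Friction and masses are not known exactly. Their poses are not given: they have to be found in the camera images.
- holder_red: steel tool holder with red ring, loose, about 0.42 kg, round, taper down in a pot. Origin: axis, flange underside; z up. mm from there: cone 32 wide, to 17 wide at -46; stud 11 wide to -55; flange 50 wide to +16; red ring 49 wide to +20, seen from above; grip the chuck and dark nut, 35 wide, +20 to +54; then a red cutter 27 wide with two carbide tips, top at +77
- holder_blue: steel tool holder with blue ring, loose, about 0.42 kg, round, taper down in a pot. Origin: axis, flange underside; z up. mm from there: cone 32 wide, to 17 wide at -46; stud 11 wide to -55; flange 50 wide to +16; blue ring 49 wide to +20, seen from above; grip the chuck and dark nut, 35 wide, +20 to +54; then a blue cutter 20 wide with a bearing on top, top at +83
- holder_yellow: steel tool holder with yellow ring, loose, about 0.42 kg, round, taper down in a pot. Origin: axis, flange underside; z up. mm from there: cone 32 wide, to 17 wide at -46; stud 11 wide to -55; flange 50 wide to +16; yellow ring 49 wide to +20, seen from above; grip the chuck and dark nut, 35 wide, +20 to +54; then a straight grey cutter 12 wide, top at +82
- holder_green: steel tool holder with green ring, loose, about 0.42 kg, round, taper down in a pot. Origin: axis, flange underside; z up. mm from there: cone 32 wide, to 17 wide at -46; stud 11 wide to -55; flange 50 wide to +16; green ring 49 wide to +20, seen from above; grip the chuck and dark nut, 35 wide, +20 to +54; then a thin pointed grey cutter 8 wide, top at +79
- pot_red: red plastic tool pot, the place of the holder with the red ring; fixed. Base 80 x 80 x 10 mm, round cup 66 mm wide; origin at the centre of its underside, z up. Flat rim 66 mm up; bore 35 mm wide at the rim, open down to 10 mm. A holder fully home has its flange on the rim: its origin is 66 mm above the pot's, on its axis (play 1.6 mm)
- pot_blue: blue plastic tool pot, the place of the holder with the blue ring; fixed. Base 80 x 80 x 10 mm, round cup 66 mm wide; origin at the centre of its underside, z up. Flat rim 66 mm up; bore 35 mm wide at the rim, open down to 10 mm. A holder fully home has its flange on the rim: its origin is 66 mm above the pot's, on its axis (play 1.6 mm)
- pot_yellow: yellow plastic tool pot, the place of the holder with the yellow ring; fixed. Base 80 x 80 x 10 mm, round cup 66 mm wide; origin at the centre of its underside, z up. Flat rim 66 mm up; bore 35 mm wide at the rim, open down to 10 mm. A holder fully home has its flange on the rim: its origin is 66 mm above the pot's, on its axis (play 1.6 mm)
- pot_green: green plastic tool pot, the place of the holder with the green ring; fixed. Base 80 x 80 x 10 mm, round cup 66 mm wide; origin at the centre of its underside, z up. Flat rim 66 mm up; bore 35 mm wide at the rim, open down to 10 mm. A holder fully home has its flange on the rim: its origin is 66 mm above the pot's, on its axis (play 1.6 mm)
- pot_black: black tool pot, the spare one, empty at the start; fixed. Base 80 x 80 x 10 mm, round cup 66 mm wide; origin at the centre of its underside, z up. Flat rim 66 mm up; bore 35 mm wide at the rim, open down to 10 mm. A holder fully home has its flange on the rim: its origin is 66 mm above the pot's, on its axis (play 1.6 mm)
- calliper: digital calliper, steel and black, 84 x 200 x 12 mm, lying flat on the bench beside the pots (long axis y); origin at the centre of its underside

How it is judged:
By the outcome, as a careful person would: the job done as asked, in the order asked, and still so for the second after the job is handed in, with the robot touching nothing.
It also fails if it takes over 134 s, if anything falls off the work surface, if the arm or the gripper's body presses on something with over 40 N, if the wrist force passes 120 N, or if a joint passes its speed limit or range.

ROBOT

A 7-joint arm with a two-finger parallel gripper is mounted at the origin on a cart in front of the work surface, level with it; the furniture and walls round the work are solid. World frame = base frame: x ahead of the robot, y to its left, z up, the work surface at z = 0. Lengths are in m, angles in rad, forces in N, time in s.
With the tool pointing down it reaches from about 0.4 to 0.75 m from the base axis. Payload 19.5 kg.
Tool frame: the origin (TCP) lies at the very end of the fingers, on their centre line; the grasp point (between the pads) lies 19 mm behind it; z points along the fingers, y is the line along which they close (so a half turn about z gives the same grasp; the last joint's range is limited). The gripper opens to 85 mm and grips with 20 to 120 N. Pads are 22 mm wide; open, the fingers measure 114 mm over their backs; the gripper's body (76 mm by 85 mm) begins 54 mm behind the grasp point. The pads swing forward as they close: fully open they stand 13 mm farther back than shut.
Start: joints at [-1.39, 0.707, -0.028, 1.485, 0.022, 0.951, -0.075], TCP at [0.127, 0.561, 0.191] pointing down, gripper open.
Joint ranges: [-2.71, 2.71], [-0.32, 2.16], [-1.57, 1.52], [0, 2.45], [-1.46, 4.6], [0, 2.02], [-2.83, 2.83]. Speed limits (rad/s): [1.89, 1.89, 2.57, 2.57, 3.01, 3.01, 3.01].

INTERFACE

Orientations are given as a unit quaternion [w, x, y, z].
In Python, from station import observe, capture, sign_off gives the robot as it stands. The module is installed in compiled form; this text tells all that it offers.
- The arm moves only by the tool carry_out, never from a script. Its argument "rows" is a list that holds one entry, the list of rows, each a list of 6 numbers: the shift along the world's x, y, z in mm, then the turn, a rotation vector about the world's x, y, z in rad. A call has 1 to 8 rows; each row shifts and turns the commanded pose from where the row before left it; what a row does not reach is not made up. A row lasts 1/8 s, in which the tool goes at most 62.5 mm and 10.7 degrees, less where a joint would pass 70% of its speed; a pose out of reach is approached as far as the arm can. A call with a gripper value outside its range is refused whole. "jaw" is the finger opening in mm, from 0 to 85.4, set as the call begins (left out, the last holds). The fingers move at their own pace and stop on an object; the grip force is fixed at half the most. Time passes only in rows, so rows that do not move let the fingers close. It gives the time, the measured TCP pose, the force, the opening and the grip force at its end, in the units of the state.
- observe(): the state, without advancing time (a new reading comes with each control period).
- capture(name): name is "scene" or "top"; returns a dict with "image" (480x640x3 uint8, red, green, blue), "K" (3x3 intrinsics, pixels), "cam_to_world" (4x4, takes a point from camera to world coordinates). Camera axes: x right, y down, z forward; pixel columns grow to the right and rows downward; lengths in m; the calibration is good to about 2 mm. A picture is of the moment at which its call begins. There is no depth.
- sign_off(): hands the job in; it is judged then, once.
The state is a dict: "time_s": time; "qpos": joint angles; "dq": joint speeds; "tau": joint torques, N m; "eef_pos": TCP position; "tool_rot": TCP orientation; "ft_force": force on the tool from outside, world axes, zero at the start; "wrist_torque": the same for the moment, N m; "grip_width": opening from 0.0 (shut) to 1.0 (fully open); "grip_force": force on a finger pad.
Only numpy, scipy, OpenCV 4.12 (cv2) and the standard library are available. Lean on these libraries where they do the work, as an engineer would, in place of code of your own. Each camera call takes 0.05 s, during which the arm holds its last target. There are 200 camera calls.

## Working session

There is one attempt and no reset: what is moved stays moved. The work goes in short steps, Python scripts to look and compute and a tool call to move; the robot and the scene stay as the last step left them, time stands still between calls to the robot, and variables do not carry over. Pictures are saved under pics/ and viewed, at most 14 in all, crops included, and the job is handed in when it is done.

Besides the shell and the picture viewer there is one more tool, called as name(argument=value, ...), one argument or row to a line, values as JSON. carry_out: Moves the arm, as the interface text tells. Its arguments: {"type":"object","properties":{"rows":{"type":"array"},"jaw":{"type":"number"}},"required":["rows"]}

```bash
mkdir -p pics
python3 - <<'E'
from station import *
import cv2,numpy as np
np.set_printoptions(precision=4,suppress=True)
for n in("scene","top"):
    c=capture(n);cv2.imwrite(f"pics/{n}0.png",c["image"][:,:,::-1]);print(n,c["K"],c["cam_to_world"])
s=observe();print(s)
E
```

```text
scene [[500.293    0.     320.8114]
 [  0.     500.293  244.9984]
 [  0.       0.       1.    ]] [[-0.8985 -0.2446  0.3645  0.2145]
 [-0.4389  0.4907 -0.7527  0.5887]
 [ 0.0052 -0.8363 -0.5482  0.5333]
 [ 0.      0.      0.      1.    ]]
top [[475.4596   0.     321.5385]
 [  0.     475.4596 247.1597]
 [  0.       0.       1.    ]] [[ 0.0286 -0.9938  0.107   0.4305]
 [-0.9988 -0.0328 -0.0374 -0.0358]
 [ 0.0407 -0.1058 -0.9936  0.9148]
 [ 0.      0.      0.      1.    ]]
{'time_s': 0.1, 'qpos': array([-1.3897,  0.707 , -0.0276,  1.4849,  0.022 ,  0.9509, -0.0755]), 'dq': array([ 0.0031, -0.002 ,  0.0007, -0.0014, -0.0002, -0.0004, -0.0006]), 'tau': array([  0.0016, -88.4287,   1.2366, -23.6448,   0.017 ,   0.0051,
        -0.0001]), 'eef_pos': array([0.127 , 0.5606, 0.191 ]), 'tool_rot': array([-0.    ,  0.1111,  0.9938, -0.0004]), 'ft_force': array([-0.1882,  0.4611, -0.8241]), 'wrist_torque': array([ 0.0011, -0.0153,  0.0281]), 'grip_force': 0.0, 'grip_width': 1.0009344537328546}
```

View pics/scene0.png

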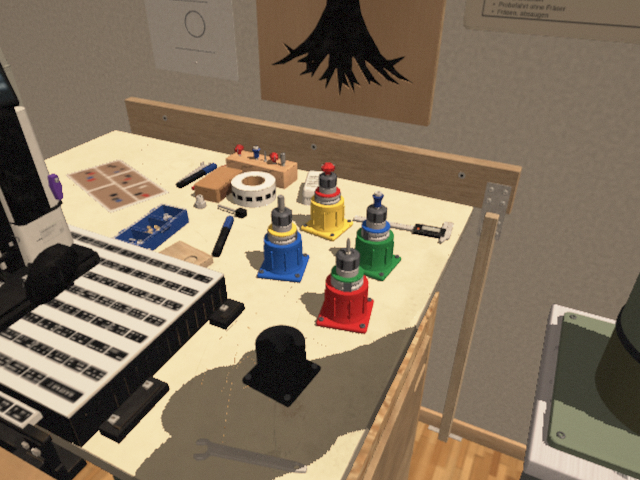

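View pics/top0.png

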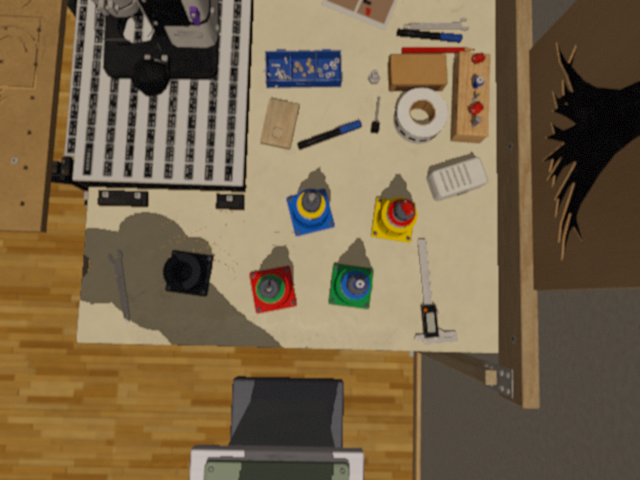

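The top view shows black (188,272), red pot with green holder (273,290), green pot with blue holder (351,287), blue pot with yellow holder (310,210), and yellow pot with red holder (393,218). It's a four-cycle. I'll enlarge both views to measure.

Run:
```python
import cv2
a=cv2.imread("pics/top0.png");cv2.imwrite("pics/t1.png",cv2.resize(a[180:320,160:420],None,fx=3,fy=3,interpolation=cv2.INTER_CUBIC))
a=cv2.imread("pics/scene0.png");cv2.imwrite("pics/s1.png",cv2.resize(a[155:405,235:415],None,fx=2.4,fy=2.4,interpolation=cv2.INTER_CUBIC))
```

```text
(no output)
```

View pics/t1.png

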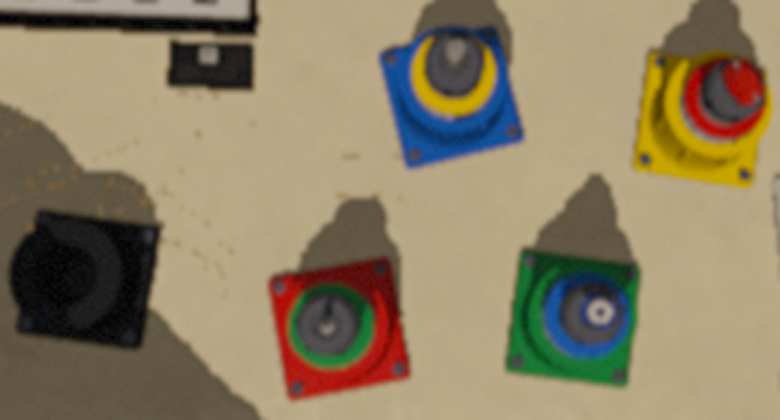

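View pics/s1.png

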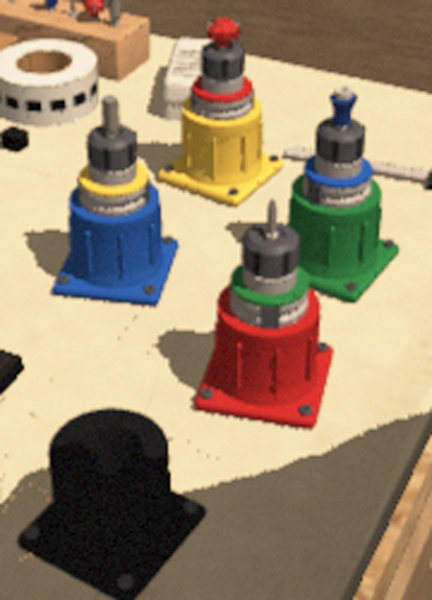

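```bash
cat > cal.py <<'E'
import numpy as np
KT=np.array([[475.4596,0,321.5385],[0,475.4596,247.1597],[0,0,1]])
MT=np.array([[.0286,-.9938,.107,.4305],[-.9988,-.0328,-.0374,-.0358],[.0407,-.1058,-.9936,.9148]])
KS=np.array([[500.293,0,320.8114],[0,500.293,244.9984],[0,0,1]])
MS=np.array([[-.8985,-.2446,.3645,.2145],[-.4389,.4907,-.7527,.5887],[.0052,-.8363,-.5482,.5333]])
def pt(K,M,uv,z):
    d=M[:,:3]@np.linalg.inv(K)@[*uv,1]; return (M[:,3]+d*(z-M[2,3])/d[2])[:2]*1000
def T(u,v,z): return pt(KT,MT,((u+.5)/3-.5+160,(v+.5)/3-.5+180),z)
def S(u,v,z): return pt(KS,MS,((u+.5)/2.4-.5+235,(v+.5)/2.4-.5+155),z)
def proj(K,M,p):
    c=M[:,:3].T@(np.array(p)-M[:,3]); return (K@c/c[2])[:2]
E
python3 - <<'E'
from cal import *
np.set_printoptions(precision=1,suppress=True)
tc=dict(blue=[(381,52),(497,27),(522,137),(408,167)],yellow=[(651,48),(768,62),(752,185),(634,167)],red=[(271,277),(389,260),(409,376),(291,398)],green=[(523,248),(639,264),(627,385),(507,368)],black=[(40,211),(158,227),(140,347),(19,332)])
sc=dict(blue=[(53,289),(178,238)],red=[(197,399),(332,348)],yellow=[(160,170),(284,157)],black=[(20,533),(205,511)])
rg=dict(blue=(454,75),yellow=(724,98),red=(332,327),green=(586.5,316))
for k,c in tc.items():
    P=np.array([T(*q,.01) for q in c]); print(k,P.mean(0),'diag',np.linalg.norm(P[0]-P[2]),np.linalg.norm(P[1]-P[3]),'yaw',np.degrees(np.arctan2(*(P[0]-P[1])[::-1])),
     'ring',T(*rg[k],.086) if k in rg else '', 'scene',np.mean([S(*q,.01) for q in sc[k]],0) if k in sc else '')
print('cnc corner',T(256,25,.0),T(256,25,.06), 'black', T(67,275,.066))
E
```

```text
blue [596.4 -46.3] diag 106.00926252785491 107.92182225183784 yaw 104.52569784901425 ring [594.7 -46.2] scene [594.7 -43.3]
yellow [ 589.3 -207.8] diag 109.9884615961318 112.33608471799586 yaw 85.22812840356352 ring [ 586.7 -206.7] scene [ 586.6 -210.3]
red [445.8  19.6] diag 107.1349317225118 105.71904901702278 yaw 100.02300091601701 ring [444.6  19.6] scene [444.   22.3]
green [ 457.4 -128.1] diag 108.69623498796238 107.15007067976507 yaw 83.9520173395302 ring [ 455.3 -127.6] scene 
black [471.5 177.6] diag 106.94318943728425 107.20294185282948 yaw 84.05401434098985 ring  scene [470.3 180.4]
cnc corner [640.   82.3] [626.3  74.6] black [470.9 177.5]
```

carry_out(
  rows=[
    [[0, 0, 20, 0, 0, 0], [0, 0, 30, 0, 0, 0], [10, -15, 10, 0, 0, 0], [25, -32, 0, 0, 0, 0], [30, -38, 0, 0, 0, 0], [30, -38, 0, 0, 0, 0], [30, -38, 0, 0, 0, 0], [30, -38, 0, 0, 0, 0]],
  ],
  jaw=85,
)

```text
time_s: 1.1
eef_pos: [0.2829, 0.3593, 0.2509]
tool_rot: [-0.0, 0.111, 0.994, -0.0]
ft_force: [2.2, 0.7, 0.5]
grip_width: 0.997
grip_force: 0.0
```

carry_out(
  rows=[
    [[30, -39, 0, 0, 0, 0], [30, -39, 0, 0, 0, 0], [30, -39, 0, 0, 0, 0], [30, -39, 0, 0, 0, 0], [30, -39, 0, 0, 0, 0], [30, -39, 0, 0, 0, 0], [30, -39, 0, 0, 0, 0], [30, -39, 0, 0, 0, 0]],
  ],
)

```text
time_s: 2.1
eef_pos: [0.5221, 0.0475, 0.2509]
tool_rot: [-0.0, 0.111, 0.994, -0.0]
ft_force: [-0.5, 0.1, -0.2]
grip_width: 0.993
grip_force: 0.0
```

carry_out(
  rows=[
    [[30, -39, 0, 0, 0, 0], [25, -32, 0, 0, 0, 0], [17, -23, 0, 0, 0, 0], [0, 0, 0, 0, 0, 0], [0, 0, 0, 0, 0, 0]],
  ],
)

```text
time_s: 2.72
eef_pos: [0.5933, -0.0441, 0.251]
tool_rot: [-0.0, 0.111, 0.994, 0.0]
ft_force: [-0.0, -0.2, -0.3]
grip_width: 0.997
grip_force: 0.0
```

carry_out(
  rows=[
    [[1, -1, -15, 0, 0, 0], [1, -1, -30, 0, 0, 0], [0, 0, -35, 0, 0, 0], [0, 0, -35, 0, 0, 0], [0, 0, -27, 0, 0, 0], [0, 0, -14, 0, 0, 0], [0, 0, -6, 0, 0, 0], [0, 0, 0, 0, 0, 0]],
  ],
)

```text
time_s: 3.72
eef_pos: [0.5962, -0.0461, 0.0898]
tool_rot: [0.0, 0.111, 0.994, -0.0]
ft_force: [-0.6, 0.3, -0.1]
grip_width: 0.994
grip_force: 0.0
```

Run:
```python
from station import *
import cv2,numpy as np
a=capture("scene")["image"][100:350,200:440,::-1];b=capture("top")["image"][150:275,240:360,::-1]
z=lambda i,f:cv2.resize(i,None,fx=f,fy=f,interpolation=cv2.INTER_CUBIC)
cv2.imwrite("pics/a1.png",np.hstack([z(a,1.6),z(b,3.2)]))
```

```text
(no output)
```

View pics/a1.png

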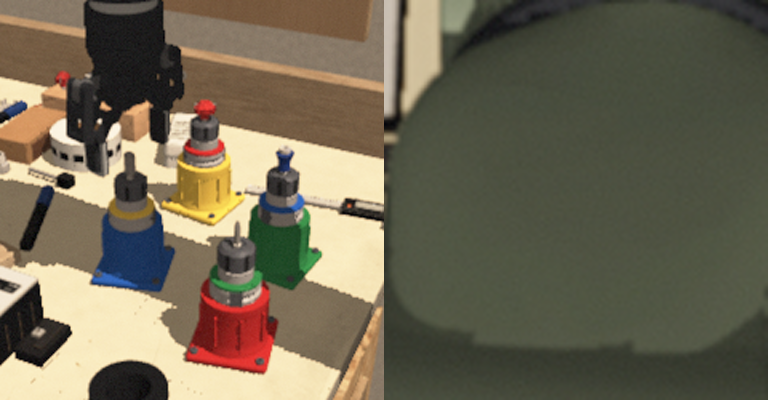

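Run:
```python
from cal import *
from station import observe
s=observe();print(s['time_s'],s['eef_pos'],s['qpos'],s['grip_width'])
for z in(.09,.103,.149,.2,.25):
  print(z,[((proj(KS,MS,(.596+a*.221*.0435,-.046+a*.975*.0435,z))-[200,100])*1.6).round() for a in(1,0,-1)])
```

```text
3.825 [ 0.59639774 -0.04622124  0.09015092] [ 0.04491398  0.86753187 -0.04341872  1.5143168   0.0482759   0.75971524
  1.32987911] 0.9934503355166807
0.09 [array([103., 217.]), array([131., 200.]), array([158., 185.])]
0.103 [array([102., 206.]), array([131., 190.]), array([158., 174.])]
0.149 [array([100., 167.]), array([129., 151.]), array([157., 137.])]
0.2 [array([ 97., 120.]), array([127., 106.]), array([156.,  92.])]
0.25 [array([93., 71.]), array([125.,  58.]), array([155.,  46.])]
```

The picture shows the fingertips at about (97,170) and (160,140), which matches z≈0.147 and not the measured 0.09. I'll take another picture to see whether it lagged.

Run:
```python
from station import *
import cv2,numpy as np
a=capture("scene")["image"][100:350,200:440,::-1]
z=lambda i,f:cv2.resize(i,None,fx=f,fy=f,interpolation=cv2.INTER_CUBIC)
cv2.imwrite("pics/a2.png",z(a,2.4)); print(observe()['eef_pos'])
o=cv2.imread("pics/a1.png")[:,:384]; print(np.abs(z(a,1.6).astype(int)-o).mean())
```

```text
[ 0.59640387 -0.04621085  0.09014575]
1.7941710069444445
```

View pics/a2.png

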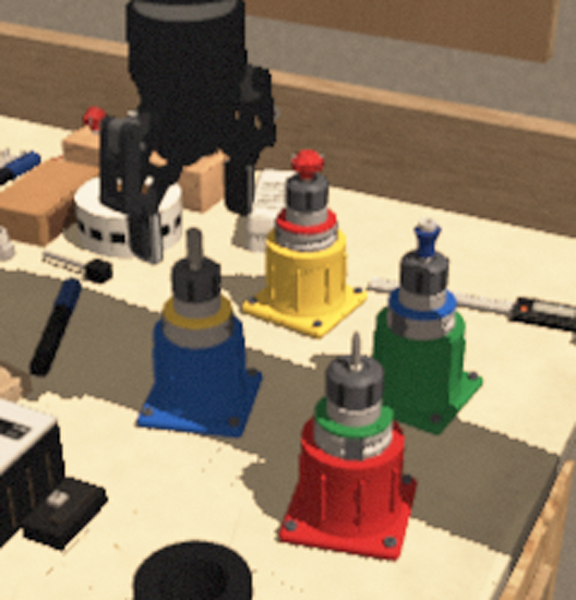

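The second picture is the same: tips at (150,260) and (238,213), well above the holder's chuck. So either the height reading is off or the arm is standing farther back. I'll raise the tool and shift it by known amounts, then solve for the true fingertip position from the image motion.

carry_out(
  rows=[
    [[0, 0, 20, 0, 0, 0], [0, 0, 30, 0, 0, 0], [0, 0, 30, 0, 0, 0], [0, 0, 20, 0, 0, 0], [0, 0, 0, 0, 0, 0], [0, 0, 0, 0, 0, 0]],
  ],
)

```text
time_s: 4.62
eef_pos: [0.5958, -0.0462, 0.189]
tool_rot: [-0.0, 0.111, 0.994, -0.0]
ft_force: [-0.3, 0.4, -0.0]
grip_width: 0.994
grip_force: 0.0
```

Run:
```python
from station import *
import cv2
cv2.imwrite("pics/m1.png",capture("scene")["image"][:,:,::-1]);print(observe()['eef_pos'])
```

```text
[ 0.59572681 -0.04619112  0.18874613]
```

carry_out(
  rows=[
    [[-15, 15, 0, 0, 0, 0], [-30, 30, 0, 0, 0, 0], [-30, 30, 0, 0, 0, 0], [-15, 15, 0, 0, 0, 0], [0, 0, 0, 0, 0, 0], [0, 0, 0, 0, 0, 0]],
  ],
)

```text
time_s: 5.42
eef_pos: [0.5064, 0.0432, 0.1891]
tool_rot: [-0.0, 0.111, 0.994, -0.0]
ft_force: [0.6, 0.0, -0.5]
grip_width: 0.993
grip_force: 0.0
```

Run:
```python
from station import *
import cv2,numpy as np
b=capture("scene")["image"][:,:,::-1]; cv2.imwrite("pics/m2.png",b);print(observe()['eef_pos'])
t=capture("top")["image"][:,:,::-1]
z=lambda i,f:cv2.resize(i,None,fx=f,fy=f,interpolation=cv2.INTER_CUBIC)
a=cv2.imread("pics/m1.png")
cv2.imwrite("pics/m3.png",np.hstack([z(a[40:290,210:360],2.4),z(b[40:290,210:370],2.4)]))
cv2.imwrite("pics/m2t.png",t)
```

```text
[0.50640156 0.0430639  0.18904525]
```

View pics/m3.png

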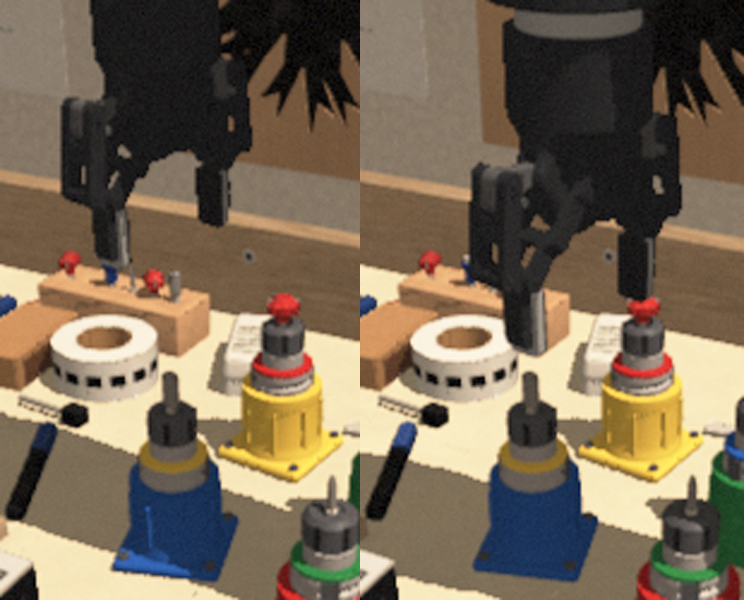

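Run:
```python
from cal import *
from scipy.optimize import least_squares as L
e=np.array([[.5964,-.0462,.0901],[.5957,-.0462,.1888],[.5064,.0431,.1891]])
o=np.array([[200,100],[210,40],[210,40]])
for n,px in dict(left=[(152,262),(122,267),(178,353)],right=[(228,209),(198,219),(260,293)]).items():
    uv=(np.array(px)+.5)/2.4-.5+o
    f=lambda d:np.concatenate([proj(KS,MS,e[i]+d)-uv[i] for i in range(3)])
    r=L(f,[0,0,0]); print(n,r.x.round(4),r.fun.round(2))
```

```text
left [0.0026 0.0489 0.0553] [ 0.88  0.1  -0.03 -0.36 -0.68  0.23]
right [-0.0062 -0.0343  0.0591] [-0.82 -0.02  0.56  0.12  0.18 -0.09]
```

View pics/m2t.png

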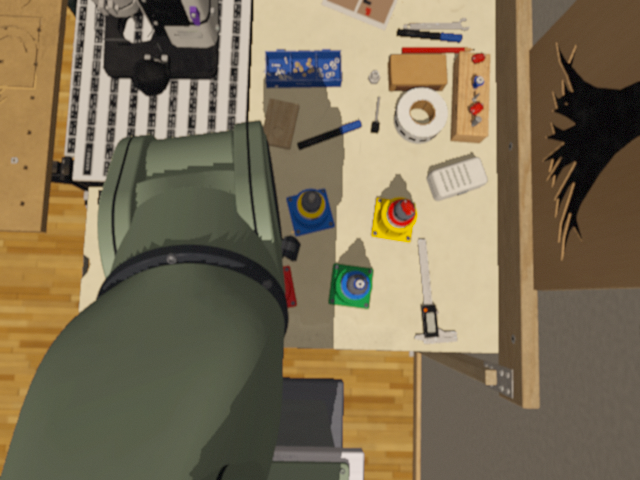

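The motion fit says the open fingertips are about 57 mm above the reported TCP, where 13 mm was expected, so the reported height is about 44 mm too low. I'll close to 35 mm in free air and measure the tip height at the grasp opening.

carry_out(
  rows=[
    [[0, 0, 0, 0, 0, 0], [0, 0, 0, 0, 0, 0], [0, 0, 0, 0, 0, 0], [0, 0, 0, 0, 0, 0], [0, 0, 0, 0, 0, 0], [0, 0, 0, 0, 0, 0], [0, 0, 0, 0, 0, 0], [0, 0, 0, 0, 0, 0]],
  ],
  jaw=35,
)

```text
time_s: 6.52
eef_pos: [0.506, 0.0437, 0.1894]
tool_rot: [-0.0, 0.111, 0.994, -0.0]
ft_force: [0.8, 0.2, -0.2]
grip_width: 0.412
grip_force: 0.0
```

Run:
```python
from station import *
import cv2
from cal import *
b=capture("scene")["image"][:,:,::-1];e=observe()['eef_pos'];print(e)
cv2.imwrite("pics/c1.png",cv2.resize(b[100:240,230:380],None,fx=4,fy=4,interpolation=cv2.INTER_CUBIC))
for a in(-.0175,0,.0175):
  for dz in(0,.02,.04,.06): print(a,dz,((proj(KS,MS,e+[a*.221,a*.975,dz])-[230,100]+.5)*4-.5).round())
```

```text
[0.50603155 0.04378992 0.18936689]
-0.0175 0 [327. 418.]
-0.0175 0.02 [326. 368.]
-0.0175 0.04 [326. 317.]
-0.0175 0.06 [326. 263.]
0 0 [295. 437.]
0 0.02 [294. 386.]
0 0.04 [293. 334.]
0 0.06 [293. 280.]
0.0175 0 [262. 456.]
0.0175 0.02 [261. 405.]
0.0175 0.04 [259. 352.]
0.0175 0.06 [258. 297.]
```

View pics/c1.png

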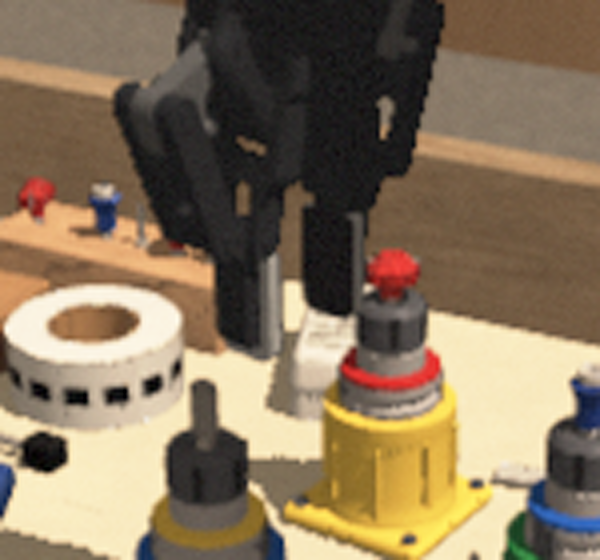

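At 35 mm opening the pad tips are at about (265,357) and (320,310), i.e. about 40 mm above the reported z. So I grasp at a reported z of about 52 (tips at 92), and add 40 mm to reported heights generally.

carry_out(
  rows=[
    [[15, -15, 0, 0, 0, 0], [30, -30, 0, 0, 0, 0], [30, -30, 0, 0, 0, 0], [14, -15, 0, 0, 0, 0], [0, 0, -15, 0, 0, 0], [0, 0, -30, 0, 0, 0], [0, 0, -20, 0, 0, 0], [0, 0, 0, 0, 0, 0]],
  ],
  jaw=85,
)

```text
time_s: 7.58
eef_pos: [0.5944, -0.0462, 0.1234]
tool_rot: [-0.001, 0.111, 0.994, -0.0]
ft_force: [0.0, -0.1, 0.5]
grip_width: 0.995
grip_force: 0.0
```

carry_out(
  rows=[
    [[0, 0, -15, 0, 0, 0], [0, 0, -20, 0, 0, 0], [0, 0, -15, 0, 0, 0], [0, 0, -12, 0, 0, 0], [0, 0, -6, 0, 0, 0], [0, 0, -4, 0, 0, 0], [0, 0, 0, 0, 0, 0]],
  ],
)

```text
time_s: 8.45
eef_pos: [0.5951, -0.0462, 0.0524]
tool_rot: [0.0, 0.111, 0.994, -0.0]
ft_force: [-0.1, 0.5, -0.3]
grip_width: 0.994
grip_force: 0.0
```

Run:
```python
from station import *
import cv2
b=capture("scene")["image"][:,:,::-1];print(observe()['eef_pos'])
cv2.imwrite("pics/d1.png",cv2.resize(b[130:290,220:360],None,fx=3.5,fy=3.5,interpolation=cv2.INTER_CUBIC))
```

```text
[ 0.59522545 -0.04625182  0.05264944]
```

View pics/d1.png

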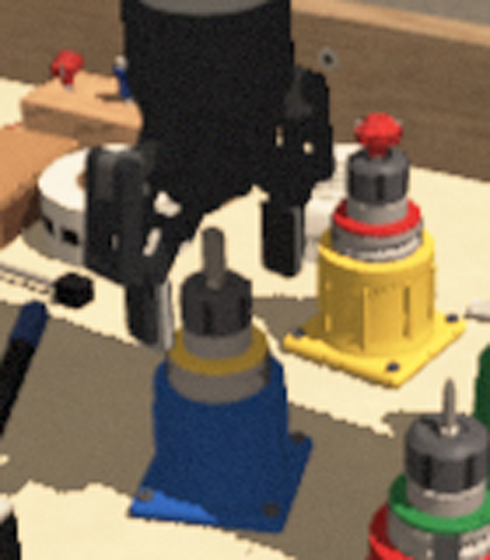

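The fingers straddle the chuck: tips at (155,345) and (285,275), and their midpoint is level with the nut. Closing now.

carry_out(
  rows=[
    [[0, 0, 0, 0, 0, 0], [0, 0, 0, 0, 0, 0], [0, 0, 0, 0, 0, 0], [0, 0, 0, 0, 0, 0], [0, 0, 0, 0, 0, 0], [0, 0, 0, 0, 0, 0], [0, 0, 0, 0, 0, 0], [0, 0, 0, 0, 0, 0]],
  ],
  jaw=20,
)

```text
time_s: 9.5
eef_pos: [0.5952, -0.0462, 0.0527]
tool_rot: [0.0, 0.111, 0.994, 0.0]
ft_force: [-0.9, 0.8, 5.9]
grip_width: 0.382
grip_force: 59.1
```

carry_out(
  rows=[
    [[0, 0, 10, 0, 0, 0], [0, 0, 20, 0, 0, 0], [0, 0, 30, 0, 0, 0], [0, 0, 30, 0, 0, 0], [0, 0, 30, 0, 0, 0], [0, 0, 25, 0, 0, 0], [0, 0, 15, 0, 0, 0], [0, 0, 0, 0, 0, 0]],
  ],
)

```text
time_s: 10.5
eef_pos: [0.5953, -0.0463, 0.2134]
tool_rot: [0.001, 0.111, 0.994, -0.0]
ft_force: [0.6, 0.0, -5.0]
grip_width: 0.382
grip_force: 60.3
```

carry_out(
  rows=[
    [[-6, 10, 0, 0, 0, 0], [-14, 25, 0, 0, 0, 0], [-20, 36, 0, 0, 0, 0], [-22, 40, 0, 0, 0, 0], [-22, 40, 0, 0, 0, 0], [-20, 36, 0, 0, 0, 0], [-14, 25, 0, 0, 0, 0], [-6, 12, 0, 0, 0, 0]],
  ],
)

```text
time_s: 11.5
eef_pos: [0.4696, 0.1793, 0.212]
tool_rot: [-0.001, 0.11, 0.994, -0.0]
ft_force: [0.0, -0.1, -2.4]
grip_width: 0.386
grip_force: 60.2
```

carry_out(
  rows=[
    [[0, 0, 0, 0, 0, 0], [0, 0, 0, 0, 0, 0], [0, 0, 0, 0, 0, 0]],
  ],
)

```text
time_s: 11.88
eef_pos: [0.4714, 0.1769, 0.2123]
tool_rot: [-0.0, 0.112, 0.994, -0.0]
ft_force: [-0.0, -1.1, -3.1]
grip_width: 0.384
grip_force: 60.2
```

Run:
```python
from station import *
import cv2,numpy as np
a=capture("scene")["image"][120:420,200:340,::-1]; print(observe()['eef_pos'])
t=capture("top")["image"][:,:,::-1]
z=lambda i,f:cv2.resize(i,None,fx=f,fy=f,interpolation=cv2.INTER_CUBIC)
cv2.imwrite("pics/e1.png",np.hstack([z(a,2),z(t[180:320,160:420],2)[:280].copy() if 0 else np.vstack([z(t[180:320,160:420],1.8),np.zeros((600-252,468,3),np.uint8)])]))
```

```text
[0.47135244 0.17702455 0.21228517]
```

View pics/e1.png

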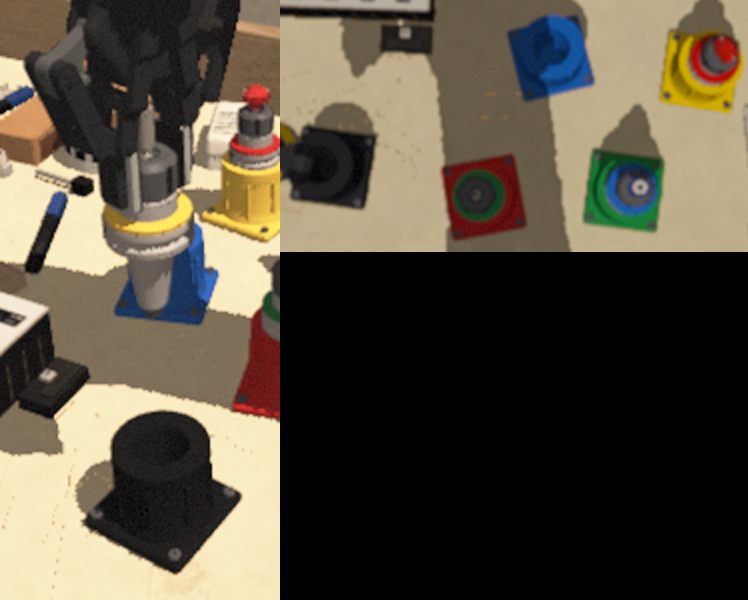

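The holder hangs upright, the blue pot is empty, and the black pot's rim ellipse is at (111–211, 411–466) in the left panel.

Run:
```python
from cal import *
g=lambda u,v,z:pt(KS,MS,((u+.5)/2-.5+200,(v+.5)/2-.5+120),z)
c=[g(111,439,.066),g(211,438,.066),g(161,411,.066),g(161,466,.066)]
print(np.round(c,1),np.mean(c,0))
print('base corners z.01',np.mean([g(87,518,.01),g(240,496,.01)],0), 'ctr check ring yellow held', 'flange')
```

```text
[[503.  190. ]
 [444.2 159.8]
 [487.  151.8]
 [461.2 196.6]] [473.84397783 174.55360201]
base corners z.01 [469.37927472 181.98941888] ctr check ring yellow held flange
```

carry_out(
  rows=[
    [[0, 0, -15, 0, 0, 0], [0, 0, -30, 0, 0, 0], [0, 0, -30, 0, 0, 0], [0, 0, -25, 0, 0, 0], [0, 0, -15, 0, 0, 0], [0, 0, -10, 0, 0, 0], [0, 0, -5, 0, 0, 0], [0, 0, 0, 0, 0, 0]],
  ],
)

```text
time_s: 12.98
eef_pos: [0.4711, 0.1777, 0.0825]
tool_rot: [0.0, 0.111, 0.994, -0.0]
ft_force: [0.4, 0.1, -3.7]
grip_width: 0.381
grip_force: 60.2
```

carry_out(
  rows=[
    [[0, 0, -8, 0, 0, 0], [0, 0, -6, 0, 0, 0], [0, 0, -4, 0, 0, 0], [0, 0, -3, 0, 0, 0], [0, 0, 0, 0, 0, 0]],
  ],
)

```text
time_s: 13.6
eef_pos: [0.471, 0.1777, 0.0612]
tool_rot: [-0.0, 0.111, 0.994, -0.0]
ft_force: [0.0, 0.1, -3.2]
grip_width: 0.385
grip_force: 60.2
```

carry_out(
  rows=[
    [[0, 0, -3, 0, 0, 0], [0, 0, -2, 0, 0, 0], [0, 0, 0, 0, 0, 0]],
  ],
)

```text
time_s: 13.98
eef_pos: [0.471, 0.1777, 0.0563]
tool_rot: [-0.0, 0.111, 0.994, -0.0]
ft_force: [-0.6, -0.9, -3.1]
grip_width: 0.386
grip_force: 60.2
```

carry_out(
  rows=[
    [[0, 0, -1.5, 0, 0, 0], [0, 0, -1, 0, 0, 0], [0, 0, 0, 0, 0, 0]],
  ],
)

```text
time_s: 14.35
eef_pos: [0.471, 0.1778, 0.0538]
tool_rot: [-0.0, 0.111, 0.994, -0.0]
ft_force: [-0.1, 0.9, -3.3]
grip_width: 0.387
grip_force: 60.3
```

carry_out(
  rows=[
    [[0, 0, -1, 0, 0, 0], [0, 0, 0, 0, 0, 0], [0, 0, 0, 0, 0, 0], [0, 0, 0, 0, 0, 0], [0, 0, 0, 0, 0, 0], [0, 0, 0, 0, 0, 0]],
  ],
)

```text
time_s: 15.1
eef_pos: [0.471, 0.1778, 0.0529]
tool_rot: [-0.0, 0.111, 0.994, -0.0]
ft_force: [0.3, 1.4, -3.2]
grip_width: 0.381
grip_force: 60.3
```

carry_out(
  rows=[
    [[0, 0, 0, 0, 0, 0], [0, 0, 0, 0, 0, 0], [0, 0, 0, 0, 0, 0], [0, 0, 0, 0, 0, 0], [0, 0, 0, 0, 0, 0], [0, 0, 15, 0, 0, 0], [0, 0, 30, 0, 0, 0], [0, 0, 35, 0, 0, 0]],
  ],
  jaw=85,
)

```text
time_s: 16.1
eef_pos: [0.4709, 0.1777, 0.1346]
tool_rot: [-0.0, 0.111, 0.994, -0.0]
ft_force: [0.0, 0.2, -0.1]
grip_width: 0.993
grip_force: 0.0
```

carry_out(
  rows=[
    [[0, -10, 25, 0, 0, 0], [-1, -25, 15, 0, 0, 0], [-2, -40, 0, 0, 0, 0], [-2, -45, 0, 0, 0, 0], [-2, -45, 0, 0, 0, 0], [-2, -45, 0, 0, 0, 0], [-2, -40, 0, 0, 0, 0], [-2, -30, 0, 0, 0, 0]],
  ],
)

```text
time_s: 17.1
eef_pos: [0.4578, -0.104, 0.1739]
tool_rot: [0.0, 0.112, 0.994, -0.0]
ft_force: [-0.1, 0.9, -0.7]
grip_width: 0.994
grip_force: 0.0
```

carry_out(
  rows=[
    [[-2, -16, 0, 0, 0, 0], [-1, -9, 0, 0, 0, 0], [0, 0, 0, 0, 0, 0], [0, 0, 0, 0, 0, 0]],
  ],
)

```text
time_s: 17.6
eef_pos: [0.4552, -0.1263, 0.1729]
tool_rot: [-0.0, 0.111, 0.994, 0.0]
ft_force: [0.6, 0.1, -0.5]
grip_width: 0.996
grip_force: 0.0
```

Run:
```python
from station import *
import cv2,numpy as np
a=capture("scene")["image"][130:430,210:420,::-1]; print(observe()['eef_pos'])
t=capture("top")["image"][:,:,::-1]
z=lambda i,f:cv2.resize(i,None,fx=f,fy=f,interpolation=cv2.INTER_CUBIC)
tt=z(t[170:320,150:270],3.0);t2=z(t[180:250,270:350],4.4)[:150*2]
p=np.zeros((600,360,3),np.uint8);p[:450]=tt
cv2.imwrite("pics/f1.png",np.hstack([z(a,2),p]));cv2.imwrite("pics/f1t.png",t)
```

```text
[ 0.45524002 -0.12635075  0.17292746]
```

View pics/f1.png

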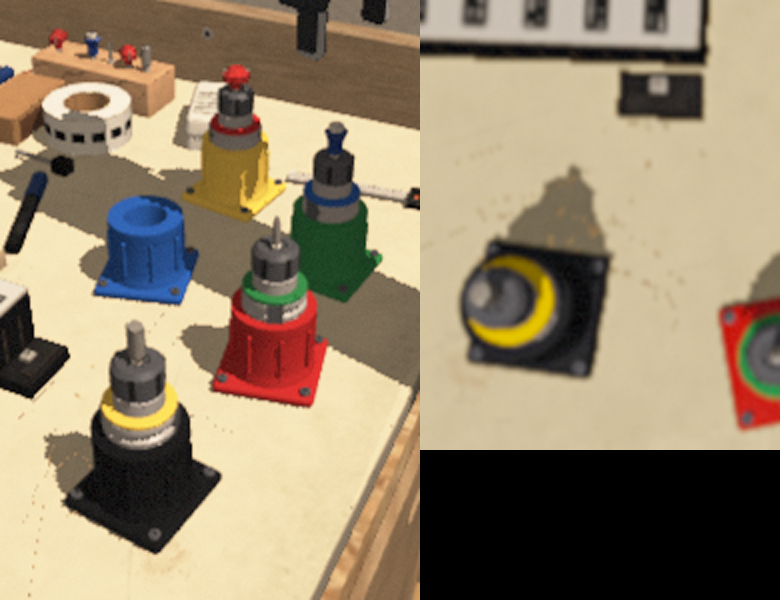

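The yellow holder is fully home in the black pot: ring at (140,405) in the scene panel and (512,300) in the top panel. Next is the blue holder.

carry_out(
  rows=[
    [[0, -1, -15, 0, 0, 0], [0.5, 0, -25, 0, 0, 0], [0, 0, -30, 0, 0, 0], [0, 0, -25, 0, 0, 0], [0, 0, -15, 0, 0, 0], [0, 0, -7, 0, 0, 0], [0, 0, -3, 0, 0, 0], [0, 0, 0, 0, 0, 0]],
  ],
)

```text
time_s: 18.7
eef_pos: [0.4557, -0.1282, 0.0532]
tool_rot: [0.0, 0.111, 0.994, -0.0]
ft_force: [0.3, -0.7, -0.1]
grip_width: 0.995
grip_force: 0.0
```

carry_out(
  rows=[
    [[0, 0, 0, 0, 0, 0], [0, 0, 0, 0, 0, 0], [0, 0, 0, 0, 0, 0], [0, 0, 0, 0, 0, 0], [0, 0, 0, 0, 0, 0], [0, 0, 0, 0, 0, 0], [0, 0, 0, 0, 0, 0], [0, 0, 0, 0, 0, 0]],
  ],
  jaw=20,
)

```text
time_s: 19.7
eef_pos: [0.4557, -0.1282, 0.0532]
tool_rot: [0.0, 0.111, 0.994, -0.0]
ft_force: [-1.6, 2.1, 9.2]
grip_width: 0.38
grip_force: 58.7
```

carry_out(
  rows=[
    [[0, 0, 10, 0, 0, 0], [0, 0, 20, 0, 0, 0], [0, 0, 30, 0, 0, 0], [0, 0, 30, 0, 0, 0], [0, 0, 30, 0, 0, 0], [0, 0, 25, 0, 0, 0], [0, 0, 15, 0, 0, 0], [0, 0, 0, 0, 0, 0]],
  ],
)

```text
time_s: 20.7
eef_pos: [0.4556, -0.1283, 0.2137]
tool_rot: [0.001, 0.111, 0.994, -0.0]
ft_force: [-0.6, -0.1, -4.6]
grip_width: 0.382
grip_force: 60.5
```

carry_out(
  rows=[
    [[9, 5, 0, 0, 0, 0], [18, 11, 0, 0, 0, 0], [28, 16, 0, 0, 0, 0], [30, 18, 0, 0, 0, 0], [27, 16, 0, 0, 0, 0], [18, 11, 0, 0, 0, 0], [9, 5, 0, 0, 0, 0], [0, 0, 0, 0, 0, 0]],
  ],
)

```text
time_s: 21.7
eef_pos: [0.5945, -0.046, 0.2122]
tool_rot: [-0.001, 0.111, 0.994, -0.0]
ft_force: [-0.1, 0.0, -5.2]
grip_width: 0.381
grip_force: 60.4
```

carry_out(
  rows=[
    [[0, 0, -15, 0, 0, 0], [0, 0, -30, 0, 0, 0], [0, 0, -30, 0, 0, 0], [0, 0, -25, 0, 0, 0], [0, 0, -15, 0, 0, 0], [0, 0, -10, 0, 0, 0], [0, 0, -5, 0, 0, 0], [0, 0, 0, 0, 0, 0]],
  ],
)

```text
time_s: 22.7
eef_pos: [0.5946, -0.0463, 0.0831]
tool_rot: [0.0, 0.111, 0.994, -0.0]
ft_force: [-0.2, -0.0, -4.6]
grip_width: 0.382
grip_force: 60.4
```

Contact-free so far: 30 mm to go (home is z ≈ 0.0532).

carry_out(
  rows=[
    [[0, 0, -8, 0, 0, 0], [0, 0, -7, 0, 0, 0], [0, 0, -5, 0, 0, 0], [0, 0, -3, 0, 0, 0], [0, 0, -2, 0, 0, 0], [0, 0, 0, 0, 0, 0]],
  ],
)

```text
time_s: 23.45
eef_pos: [0.5945, -0.0462, 0.0578]
tool_rot: [-0.0, 0.111, 0.994, -0.0]
ft_force: [0.2, -0.2, -3.2]
grip_width: 0.384
grip_force: 60.4
```

carry_out(
  rows=[
    [[0, 0, -2, 0, 0, 0], [0, 0, -2, 0, 0, 0], [0, 0, -0.5, 0, 0, 0], [0, 0, 0, 0, 0, 0], [0, 0, 0, 0, 0, 0]],
  ],
)

```text
time_s: 24.08
eef_pos: [0.5946, -0.0463, 0.0534]
tool_rot: [0.0, 0.111, 0.994, -0.0]
ft_force: [-0.6, -0.0, -3.4]
grip_width: 0.382
grip_force: 60.6
```

carry_out(
  rows=[
    [[0, 0, 0, 0, 0, 0], [0, 0, 0, 0, 0, 0], [0, 0, 0, 0, 0, 0], [0, 0, 0, 0, 0, 0], [0, 0, 0, 0, 0, 0], [0, 0, 15, 0, 0, 0], [0, 0, 30, 0, 0, 0], [0, 0, 35, 0, 0, 0]],
  ],
  jaw=85,
)

```text
time_s: 25.08
eef_pos: [0.5944, -0.0462, 0.1351]
tool_rot: [0.0, 0.111, 0.994, -0.0]
ft_force: [0.9, 0.7, 0.3]
grip_width: 0.997
grip_force: 0.0
```

carry_out(
  rows=[
    [[0, 0, 25, 0, 0, 0], [-10, 4, 15, 0, 0, 0], [-25, 11, 0, 0, 0, 0], [-35, 15, 0, 0, 0, 0], [-35, 16, 0, 0, 0, 0], [-25, 11, 0, 0, 0, 0], [-14, 6, 0, 0, 0, 0], [-6, 3, 0, 0, 0, 0]],
  ],
)

```text
time_s: 26.08
eef_pos: [0.4436, 0.0201, 0.1737]
tool_rot: [-0.0, 0.111, 0.994, -0.0]
ft_force: [-0.1, -0.5, -0.0]
grip_width: 0.995
grip_force: 0.0
```

carry_out(
  rows=[
    [[0, 0, -15, 0, 0, 0], [0, 0, -25, 0, 0, 0], [0, 0, -30, 0, 0, 0], [0, 0, -25, 0, 0, 0], [0, 0, -15, 0, 0, 0], [0, 0, -7, 0, 0, 0], [0, 0, -3, 0, 0, 0], [0, 0, 0, 0, 0, 0]],
  ],
)

```text
time_s: 27.08
eef_pos: [0.4447, 0.0198, 0.0537]
tool_rot: [0.0, 0.111, 0.994, 0.0]
ft_force: [0.5, -0.2, 0.1]
grip_width: 0.995
grip_force: 0.0
```

carry_out(
  rows=[
    [[0, 0, 0, 0, 0, 0], [0, 0, 0, 0, 0, 0], [0, 0, 0, 0, 0, 0], [0, 0, 0, 0, 0, 0], [0, 0, 0, 0, 0, 0], [0, 0, 0, 0, 0, 0], [0, 0, 0, 0, 0, 0], [0, 0, 0, 0, 0, 0]],
  ],
  jaw=20,
)

```text
time_s: 28.08
eef_pos: [0.4448, 0.0199, 0.0537]
tool_rot: [0.0, 0.111, 0.994, 0.0]
ft_force: [-0.7, 1.4, 9.5]
grip_width: 0.387
grip_force: 58.6
```

carry_out(
  rows=[
    [[0, 0, 10, 0, 0, 0], [0, 0, 20, 0, 0, 0], [0, 0, 30, 0, 0, 0], [0, 0, 30, 0, 0, 0], [0, 0, 30, 0, 0, 0], [0, 0, 25, 0, 0, 0], [0, 0, 15, 0, 0, 0], [0, 0, 0, 0, 0, 0]],
  ],
)

```text
time_s: 29.08
eef_pos: [0.4446, 0.0197, 0.2142]
tool_rot: [0.001, 0.111, 0.994, 0.0]
ft_force: [-0.2, 0.8, -4.7]
grip_width: 0.381
grip_force: 60.7
```

carry_out(
  rows=[
    [[1, -10, 0, 0, 0, 0], [1, -20, 0, 0, 0, 0], [2, -28, 0, 0, 0, 0], [2, -32, 0, 0, 0, 0], [2, -28, 0, 0, 0, 0], [2, -20, 0, 0, 0, 0], [1, -10, 0, 0, 0, 0], [0, 0, 0, 0, 0, 0]],
  ],
)

```text
time_s: 30.08
eef_pos: [0.4553, -0.1285, 0.2129]
tool_rot: [-0.0, 0.112, 0.994, 0.0]
ft_force: [-0.1, 0.1, -3.8]
grip_width: 0.383
grip_force: 60.6
```

carry_out(
  rows=[
    [[0, 0, -15, 0, 0, 0], [0, 0, -30, 0, 0, 0], [0, 0, -30, 0, 0, 0], [0, 0, -25, 0, 0, 0], [0, 0, -15, 0, 0, 0], [0, 0, -10, 0, 0, 0], [0, 0, -5, 0, 0, 0], [0, 0, 0, 0, 0, 0]],
  ],
)

```text
time_s: 31.08
eef_pos: [0.4556, -0.1281, 0.0835]
tool_rot: [-0.0, 0.111, 0.994, -0.0]
ft_force: [0.1, 0.7, -4.3]
grip_width: 0.383
grip_force: 60.6
```

carry_out(
  rows=[
    [[0, 0, -8, 0, 0, 0], [0, 0, -7, 0, 0, 0], [0, 0, -5, 0, 0, 0], [0, 0, -3, 0, 0, 0], [0, 0, -2, 0, 0, 0], [0, 0, 0, 0, 0, 0]],
  ],
)

```text
time_s: 31.82
eef_pos: [0.4555, -0.1282, 0.0583]
tool_rot: [-0.0, 0.111, 0.994, -0.0]
ft_force: [0.2, 0.1, -4.0]
grip_width: 0.383
grip_force: 60.6
```

carry_out(
  rows=[
    [[0, 0, -2, 0, 0, 0], [0, 0, -2, 0, 0, 0], [0, 0, -0.5, 0, 0, 0], [0, 0, 0, 0, 0, 0], [0, 0, 0, 0, 0, 0]],
  ],
)

```text
time_s: 32.45
eef_pos: [0.4555, -0.1282, 0.0539]
tool_rot: [-0.0, 0.111, 0.994, -0.0]
ft_force: [-1.1, 0.1, -3.6]
grip_width: 0.385
grip_force: 60.9
```

carry_out(
  rows=[
    [[0, 0, 0, 0, 0, 0], [0, 0, 0, 0, 0, 0], [0, 0, 0, 0, 0, 0], [0, 0, 0, 0, 0, 0], [0, 0, 0, 0, 0, 0], [0, 0, 15, 0, 0, 0], [0, 0, 30, 0, 0, 0], [0, 0, 35, 0, 0, 0]],
  ],
  jaw=85,
)

```text
time_s: 33.45
eef_pos: [0.4553, -0.1282, 0.1346]
tool_rot: [-0.0, 0.111, 0.994, 0.0]
ft_force: [-0.2, -0.3, -0.3]
grip_width: 0.992
grip_force: 0.0
```

carry_out(
  rows=[
    [[0, 0, 25, 0, 0, 0], [10, -6, 15, 0, 0, 0], [22, -13, 0, 0, 0, 0], [30, -18, 0, 0, 0, 0], [30, -18, 0, 0, 0, 0], [22, -13, 0, 0, 0, 0], [12, -7, 0, 0, 0, 0], [5.5, -4, 0, 0, 0, 0]],
  ],
)

```text
time_s: 34.45
eef_pos: [0.5872, -0.2074, 0.1735]
tool_rot: [-0.0, 0.111, 0.994, -0.0]
ft_force: [-0.6, -0.2, -0.2]
grip_width: 0.997
grip_force: 0.0
```

carry_out(
  rows=[
    [[0, 0, -15, 0, 0, 0], [0, 0, -25, 0, 0, 0], [0, 0, -30, 0, 0, 0], [0, 0, -25, 0, 0, 0], [0, 0, -15, 0, 0, 0], [0, 0, -7, 0, 0, 0], [0, 0, -3, 0, 0, 0], [0, 0, 0, 0, 0, 0]],
  ],
)

```text
time_s: 35.45
eef_pos: [0.5872, -0.2073, 0.0543]
tool_rot: [0.0, 0.111, 0.994, -0.0]
ft_force: [-0.7, 0.3, -1.8]
grip_width: 0.994
grip_force: 0.0
```

carry_out(
  rows=[
    [[0, 0, 0, 0, 0, 0], [0, 0, 0, 0, 0, 0], [0, 0, 0, 0, 0, 0], [0, 0, 0, 0, 0, 0], [0, 0, 0, 0, 0, 0], [0, 0, 0, 0, 0, 0], [0, 0, 0, 0, 0, 0], [0, 0, 0, 0, 0, 0]],
  ],
  jaw=20,
)

```text
time_s: 36.45
eef_pos: [0.5871, -0.2074, 0.0543]
tool_rot: [0.0, 0.111, 0.994, -0.0]
ft_force: [-2.1, -0.1, 6.4]
grip_width: 0.385
grip_force: 59.2
```

carry_out(
  rows=[
    [[0, 0, 10, 0, 0, 0], [0, 0, 20, 0, 0, 0], [0, 0, 30, 0, 0, 0], [0, 0, 30, 0, 0, 0], [0, 0, 30, 0, 0, 0], [0, 0, 25, 0, 0, 0], [0, 0, 15, 0, 0, 0], [0, 0, 0, 0, 0, 0]],
  ],
)

```text
time_s: 37.45
eef_pos: [0.5872, -0.2073, 0.2149]
tool_rot: [0.001, 0.111, 0.994, -0.0]
ft_force: [0.1, -1.5, -5.1]
grip_width: 0.384
grip_force: 60.5
```

carry_out(
  rows=[
    [[-8, 13, 0, 0, 0, 0], [-18, 28, 0, 0, 0, 0], [-25, 40, 0, 0, 0, 0], [-25, 40, 0, 0, 0, 0], [-25, 40, 0, 0, 0, 0], [-21, 34, 0, 0, 0, 0], [-14, 22, 0, 0, 0, 0], [-6, 10, 0, 0, 0, 0]],
  ],
)

```text
time_s: 38.45
eef_pos: [0.4442, 0.0207, 0.2137]
tool_rot: [-0.0, 0.11, 0.994, -0.0]
ft_force: [0.7, 0.1, -3.8]
grip_width: 0.379
grip_force: 60.4
```

carry_out(
  rows=[
    [[0, 0, 0, 0, 0, 0], [0, 0, 0, 0, 0, 0]],
  ],
)

```text
time_s: 38.7
eef_pos: [0.4454, 0.0189, 0.2137]
tool_rot: [-0.0, 0.112, 0.994, -0.0]
ft_force: [0.0, -0.4, -3.9]
grip_width: 0.383
grip_force: 60.4
```

carry_out(
  rows=[
    [[0, 0, -15, 0, 0, 0], [0, 0, -30, 0, 0, 0], [0, 0, -30, 0, 0, 0], [0, 0, -25, 0, 0, 0], [0, 0, -15, 0, 0, 0], [0, 0, -10, 0, 0, 0], [0, 0, -5, 0, 0, 0], [0, 0, 0, 0, 0, 0]],
  ],
)

```text
time_s: 39.7
eef_pos: [0.4451, 0.0196, 0.0839]
tool_rot: [0.0, 0.111, 0.994, -0.0]
ft_force: [0.1, 0.5, -4.0]
grip_width: 0.381
grip_force: 60.5
```

carry_out(
  rows=[
    [[0, 0, -8, 0, 0, 0], [0, 0, -7, 0, 0, 0], [0, 0, -5, 0, 0, 0], [0, 0, -3, 0, 0, 0], [0, 0, -2, 0, 0, 0], [0, 0, 0, 0, 0, 0]],
  ],
)

```text
time_s: 40.45
eef_pos: [0.445, 0.0198, 0.0588]
tool_rot: [-0.0, 0.111, 0.994, -0.0]
ft_force: [0.4, -1.0, -4.6]
grip_width: 0.385
grip_force: 60.5
```

carry_out(
  rows=[
    [[0, 0, -2, 0, 0, 0], [0, 0, -2, 0, 0, 0], [0, 0, -0.5, 0, 0, 0], [0, 0, 0, 0, 0, 0], [0, 0, 0, 0, 0, 0]],
  ],
)

```text
time_s: 41.08
eef_pos: [0.4451, 0.0198, 0.0544]
tool_rot: [-0.0, 0.111, 0.994, -0.0]
ft_force: [0.0, 0.1, -4.7]
grip_width: 0.384
grip_force: 60.7
```

carry_out(
  rows=[
    [[0, 0, 0, 0, 0, 0], [0, 0, 0, 0, 0, 0], [0, 0, 0, 0, 0, 0], [0, 0, 0, 0, 0, 0], [0, 0, 0, 0, 0, 0], [0, 0, 15, 0, 0, 0], [0, 0, 30, 0, 0, 0], [0, 0, 35, 0, 0, 0]],
  ],
  jaw=85,
)

```text
time_s: 42.08
eef_pos: [0.4447, 0.0197, 0.1351]
tool_rot: [-0.0, 0.111, 0.994, -0.0]
ft_force: [0.3, -0.4, -0.6]
grip_width: 0.998
grip_force: 0.0
```

carry_out(
  rows=[
    [[0, 0, 25, 0, 0, 0], [2, 12, 15, 0, 0, 0], [4, 26, 0, 0, 0, 0], [6, 36, 0, 0, 0, 0], [6, 36, 0, 0, 0, 0], [4, 26, 0, 0, 0, 0], [3, 15, 0, 0, 0, 0], [1, 7, 0, 0, 0, 0]],
  ],
)

```text
time_s: 43.08
eef_pos: [0.4711, 0.1779, 0.1743]
tool_rot: [-0.0, 0.111, 0.994, -0.0]
ft_force: [0.3, -1.1, 0.2]
grip_width: 0.998
grip_force: 0.0
```

carry_out(
  rows=[
    [[0, 0, -15, 0, 0, 0], [0, 0, -25, 0, 0, 0], [0, 0, -30, 0, 0, 0], [0, 0, -25, 0, 0, 0], [0, 0, -15, 0, 0, 0], [0, 0, -7, 0, 0, 0], [0, 0, -4, 0, 0, 0], [0, 0, 0, 0, 0, 0]],
  ],
)

```text
time_s: 44.08
eef_pos: [0.4712, 0.1776, 0.0536]
tool_rot: [0.0, 0.111, 0.994, -0.0]
ft_force: [0.2, 1.4, -0.6]
grip_width: 0.996
grip_force: 0.0
```

carry_out(
  rows=[
    [[0, 0, 0, 0, 0, 0], [0, 0, 0, 0, 0, 0], [0, 0, 0, 0, 0, 0], [0, 0, 0, 0, 0, 0], [0, 0, 0, 0, 0, 0], [0, 0, 0, 0, 0, 0], [0, 0, 0, 0, 0, 0], [0, 0, 0, 0, 0, 0]],
  ],
  jaw=20,
)

```text
time_s: 45.08
eef_pos: [0.4712, 0.178, 0.0538]
tool_rot: [0.0, 0.111, 0.994, 0.0]
ft_force: [-1.4, 0.8, 7.5]
grip_width: 0.383
grip_force: 58.8
```

carry_out(
  rows=[
    [[0, 0, 10, 0, 0, 0], [0, 0, 20, 0, 0, 0], [0, 0, 30, 0, 0, 0], [0, 0, 30, 0, 0, 0], [0, 0, 30, 0, 0, 0], [0, 0, 25, 0, 0, 0], [0, 0, 15, 0, 0, 0], [0, 0, 0, 0, 0, 0]],
  ],
)

```text
time_s: 46.08
eef_pos: [0.4712, 0.1778, 0.2143]
tool_rot: [0.001, 0.111, 0.994, 0.0]
ft_force: [0.1, -0.0, -3.6]
grip_width: 0.383
grip_force: 60.4
```

carry_out(
  rows=[
    [[4, -14, 0, 0, 0, 0], [8, -28, 0, 0, 0, 0], [12, -40, 0, 0, 0, 0], [12, -40, 0, 0, 0, 0], [12, -40, 0, 0, 0, 0], [12, -40, 0, 0, 0, 0], [12, -40, 0, 0, 0, 0], [12, -40, 0, 0, 0, 0]],
  ],
)

```text
time_s: 47.08
eef_pos: [0.5547, -0.1067, 0.2126]
tool_rot: [-0.001, 0.112, 0.994, -0.0]
ft_force: [0.2, -0.0, -2.7]
grip_width: 0.384
grip_force: 60.3
```

carry_out(
  rows=[
    [[12, -40, 0, 0, 0, 0], [10, -32, 0, 0, 0, 0], [6, -20, 0, 0, 0, 0], [4, -11, 0, 0, 0, 0], [0, 0, 0, 0, 0, 0], [0, 0, 0, 0, 0, 0]],
  ],
)

```text
time_s: 47.82
eef_pos: [0.5869, -0.2063, 0.2133]
tool_rot: [-0.0, 0.111, 0.994, 0.0]
ft_force: [-0.3, 1.4, -3.7]
grip_width: 0.383
grip_force: 60.3
```

carry_out(
  rows=[
    [[0, -0.5, -15, 0, 0, 0], [0, 0, -30, 0, 0, 0], [0, 0, -30, 0, 0, 0], [0, 0, -25, 0, 0, 0], [0, 0, -15, 0, 0, 0], [0, 0, -10, 0, 0, 0], [0, 0, -5, 0, 0, 0], [0, 0, 0, 0, 0, 0]],
  ],
)

```text
time_s: 48.82
eef_pos: [0.5872, -0.2077, 0.0836]
tool_rot: [0.0, 0.111, 0.994, -0.0]
ft_force: [0.2, -0.2, -3.0]
grip_width: 0.385
grip_force: 60.3
```

carry_out(
  rows=[
    [[0, 0, -8, 0, 0, 0], [0, 0, -7, 0, 0, 0], [0, 0, -5, 0, 0, 0], [0, 0, -3, 0, 0, 0], [0, 0, -2, 0, 0, 0], [0, 0, 0, 0, 0, 0]],
  ],
)

```text
time_s: 49.58
eef_pos: [0.5871, -0.2077, 0.0584]
tool_rot: [0.0, 0.111, 0.994, -0.0]
ft_force: [0.5, 0.3, -3.6]
grip_width: 0.38
grip_force: 60.3
```

carry_out(
  rows=[
    [[0, 0, -2, 0, 0, 0], [0, 0, -2, 0, 0, 0], [0, 0, -0.5, 0, 0, 0], [0, 0, 0, 0, 0, 0], [0, 0, 0, 0, 0, 0]],
  ],
)

```text
time_s: 50.2
eef_pos: [0.587, -0.2077, 0.0539]
tool_rot: [0.0, 0.111, 0.994, -0.0]
ft_force: [-1.0, -0.8, -2.0]
grip_width: 0.38
grip_force: 60.5
```

Release, rise, and swing clear for a final look.

carry_out(
  rows=[
    [[0, 0, 0, 0, 0, 0], [0, 0, 0, 0, 0, 0], [0, 0, 0, 0, 0, 0], [0, 0, 0, 0, 0, 0], [0, 0, 0, 0, 0, 0], [0, 0, 15, 0, 0, 0], [0, 0, 30, 0, 0, 0], [0, 0, 35, 0, 0, 0]],
  ],
  jaw=85,
)

```text
time_s: 51.2
eef_pos: [0.587, -0.2077, 0.1356]
tool_rot: [0.0, 0.111, 0.994, -0.0]
ft_force: [0.5, 0.0, 0.3]
grip_width: 0.996
grip_force: 0.0
```

carry_out(
  rows=[
    [[0, 0, 30, 0, 0, 0], [0, 0, 30, 0, 0, 0], [0, 0, 15, 0, 0, 0], [-4, 15, 0, 0, 0, 0], [-8, 30, 0, 0, 0, 0], [-11, 40, 0, 0, 0, 0], [-11, 40, 0, 0, 0, 0], [-11, 40, 0, 0, 0, 0]],
  ],
)

```text
time_s: 52.2
eef_pos: [0.5407, -0.0405, 0.2086]
tool_rot: [-0.0, 0.111, 0.994, 0.0]
ft_force: [1.1, -0.3, -0.5]
grip_width: 0.998
grip_force: 0.0
```

carry_out(
  rows=[
    [[-11, 40, 0, 0, 0, 0], [-11, 40, 0, 0, 0, 0], [-11, 40, 0, 0, 0, 0], [-11, 40, 0, 0, 0, 0], [-11, 40, 0, 0, 0, 0], [-11, 40, 0, 0, 0, 0], [-10, 25, 0, 0, 0, 0], [0, 0, 0, 0, 0, 0]],
  ],
)

```text
time_s: 53.2
eef_pos: [0.4641, 0.2244, 0.2086]
tool_rot: [-0.001, 0.109, 0.994, 0.0]
ft_force: [-0.1, -0.5, 0.1]
grip_width: 0.993
grip_force: 0.0
```

carry_out(
  rows=[
    [[-30, 20, 0, 0, 0, 0], [-30, 35, 0, 0, 0, 0], [-30, 40, 0, 0, 0, 0], [-30, 40, 0, 0, 0, 0], [-30, 30, 0, 0, 0, 0], [-20, 20, 0, 0, 0, 0], [0, 0, 0, 0, 0, 0], [0, 0, 0, 0, 0, 0]],
  ],
)

```text
time_s: 54.2
eef_pos: [0.2965, 0.4063, 0.2088]
tool_rot: [0.0, 0.112, 0.994, -0.0]
ft_force: [0.4, -1.2, -0.2]
grip_width: 0.997
grip_force: 0.0
```

Run:
```python
from station import *
import cv2,numpy as np
a=capture("scene")["image"][130:430,210:460,::-1]; s=observe();print(s['eef_pos'],s['time_s'],s['ft_force'])
t=capture("top")["image"][:,:,::-1]
z=lambda i,f:cv2.resize(i,None,fx=f,fy=f,interpolation=cv2.INTER_CUBIC)
p=np.zeros((600,300,3),np.uint8);q=z(t[180:360,160:460],1);p[:180]=q
cv2.imwrite("pics/z1.png",np.hstack([z(a,2),p]))
```

```text
[0.29674692 0.40624885 0.20882828] 54.25 [ 0.16212816 -0.6508109  -0.24493965]
```

View pics/z1.png

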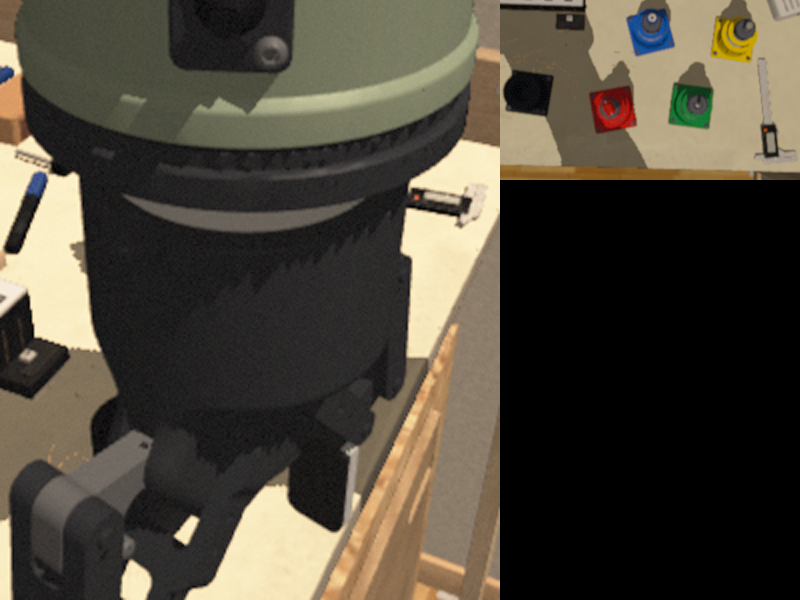

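In the top view every holder stands in its own colour, black is empty and the calliper hasn't moved. One enlarged view to check they are seated.

Run:
```python
from station import *
import cv2
t=capture("top")["image"][:,:,::-1]
cv2.imwrite("pics/z2.png",cv2.resize(t[180:320,160:420],None,fx=3,fy=3,interpolation=cv2.INTER_CUBIC))
```

```text
(no output)
```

View pics/z2.png

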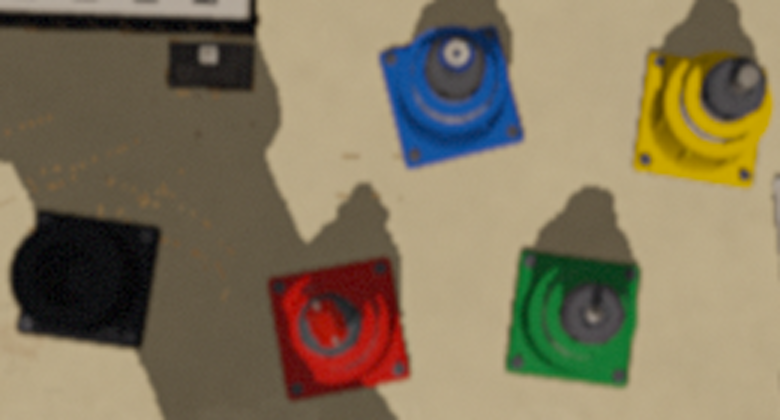

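The chucks sit where the earlier seated holders did: blue (455,65), yellow (735,88), red (330,322), green (592,314). Black at (70,275) is empty.

```bash
python3 -c "
from station import *
print(sign_off())"
```

```text
the job is handed in; nothing more can be done
None
```

All four holders now stand upright and fully home in the pots matching their rings, the black pot is empty and the calliper was not touched; I handed the job in at about 54 s of the 134 s allowed, having found the reported tool height read about 40 mm too low and corrected for it.

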